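# Move the air-blast nozzle to the other outlet

## Robot

A 6-joint arm with a two-finger parallel gripper is mounted at the origin on the work surface. World frame = base frame: x ahead of the robot, y to its left, z up, the work surface at z = 0. Lengths are in m, angles in rad, forces in N, time in s.
With the tool pointing down it reaches from about 0.275 to 0.825 m from the base axis. Payload 5.2 kg.
Tool frame: the origin (TCP) lies between the finger pads; the fingertips stand 11 mm ahead of it and the grasp point (between the pads) lies 8 mm behind it; z points along the fingers, y is the direction in which the jaws open and shut (so a half turn about z gives the same grasp; the last joint's range is limited). The gripper opens to 93 mm and grips with 3 to 60 N. Pads are 15 mm wide; open, the fingers measure 128 mm over their backs; the gripper's body (75 mm by 188 mm) begins 65 mm behind the grasp point.
Start: joints at [0.97, 0.259, 1.535, -0, 1.348, -0.203], TCP at [0.213, 0.507, 0.23] pointing down, gripper open.
Joint ranges: [-3.14, 3.14], [-0.91, 2.08], [0.19, 2.58], [-1.22, 4.36], [0.22, 2.71], [-3.12, 3.12]. Speed limits (rad/s): [2.57, 2.57, 3.14, 3.14, 3.14, 3.14].

## Interface

Orientations are given as [roll, pitch, yaw] about the fixed x, y, z axes, in that order (R = Rz(yaw) Ry(pitch) Rx(roll)).
In Python, from plant import manip gives the robot as it stands.
- The arm moves only by the shell command python3 -m handwheel 'ROWS' [FORCE]. ROWS is JSON, a list of rows, each a list of 3 entries, a list of its own where there are three numbers: the shift along the tool's x, y, z in cm, then the turn, a rotation vector about the tool's x, y, z in rad, then the finger opening in cm, from 0 to 9.3. In form: [[[dx, dy, dz], [rx, ry, rz], fingers], ...]. A call has 1 to 12 rows; each row is the pose to reach, as a shift and turn from the pose commanded when the call began, along the tool's axes at that moment; what a row does not reach only later rows make up. A row lasts 1/12 s, in which the tool goes at most 41.7 mm and 7.16 degrees, less where a joint would pass 70% of its speed; a pose out of reach is approached as far as the arm can. A call with a gripper value outside its range is refused whole. The fingers move at their own pace and stop on an object; FORCE is the grip in N (left out, the last holds). Time passes only in rows, so rows that repeat a pose let the fingers close. It gives the time, the measured TCP pose, the force and the opening at its end, in the units of the state.
- manip.state(): the state, without advancing time (a new reading comes with each control period).
- manip.read_camera(name): name is "scene" or "top"; returns the picture (420x560x3 uint8, red, green, blue); there is no depth.
- manip.calibration(name): a dict with "fx", "fy", "cx", "cy" (pixels), "distortion" ([k1, k2, p1, p2, k3] as OpenCV has them; the pictures are not rectified), "R" (3x3) and "t" (3): a world point X has camera coordinates R X + t. Camera axes: x right, y down, z forward; pixel columns grow to the right and rows downward; lengths in m; the calibration is good to about 2 mm. A picture is of the moment at which its call begins. calibration takes no time and is no camera call.
- manip.hand_in(): hands the job in, once; it reports no verdict.
The state is a dict: "time": time; "q": joint angles; "qd": joint speeds; "effort": joint torques, N m; "ee_pos": TCP position; "eef_rot": TCP orientation; "contact_force": force on the tool from outside, world axes, zero at the start; "wrist_torque": the same for the moment, N m; "finger_gap": finger opening in m.
Only numpy, scipy, OpenCV 4.12 (cv2) and the standard library are available. Lean on these libraries where they do the work, as an engineer would, in place of code of your own. Each camera call takes 0.05 s, during which the arm holds its last target.

## Task

Move the air-blast nozzle over to the empty quick-coupling outlet: release it by pushing the coupling's sprung collar down (do not drag it out against the lock), draw it out, and push it straight down into the other coupling until it is fully home and locked. Prove the lock with a firm upward tug while you hold the nozzle, then let go of it. Work by feel without ramming anything, and leave the loose tools lying where they are.

Things in the scene. Friction and masses are not known exactly. Their poses are not given: they have to be found in the camera images.
- outlet_a: Outlet that holds the nozzle at the start: grey magnet-base block 60 x 60 x 33 mm on the T-slotted plate with a round steel quick coupling upright on a threaded brass riser. Origin: centre of the block's underside, z up along the coupling's axis. Coupling's mouth at z = 86 mm, top of its release collar at z = 92 mm, rubber-faced floor of the bore at z = 50 mm.
- outlet_b: The empty outlet, alike, but its coupling is screwed to a height not known: mouth, collar and floor stand up to 7 mm higher or lower than outlet_a's; feel for them. Bore 13 mm, flared to 19 mm at the mouth. The nozzle is home when pressed to the floor; let go, a valve spring lifts it 1 mm against the lock. Getting past the lock takes about 10 to 18 N, from 14 to 9 mm above home.
- collar_a (a joint): How far outlet_a's collar is pushed down, m: 0 up, 0.006 on its stop; 6 N start it, 9 N hold it down. Flat ring, outer diameter 34 mm, inner 20, rim 10 mm tall; two fingertips 22 mm apart fit on it beside the nozzle. From 0.003 to 0.0045 on the nozzle is free: a spring lifts it 11 mm clear of the lock. When the collar is let up it rises 2 mm more and stands loose, leaning a few degrees.
- collar_b (a joint): The same for outlet_b's collar. It dips by itself by 3 to 5 mm when a nozzle is pushed in and spreads the locking balls, and snaps back up when they lock behind the bead.
- seat_a: The soft rubber floor of outlet_a's bore, out of sight; a seal, to be pressed with less than 22 N. Origin on the coupling's axis, 10 mm below the floor's face.
- seat_b: The same in outlet_b.
- lock_a: The four steel locking balls inside outlet_a's coupling, out of sight: they sit in the nozzle's groove and hold it with 1 mm of play until the collar is pushed down. Origin on the coupling's axis, 10 mm below the bore's floor.
- lock_b: The same balls inside outlet_b's coupling; they take the pull of the tug.
- nozzle: Air-blast nozzle, rigid, about 0.11 kg. Origin: centre of its foot; z up along the plug. Diameters from the foot: round-nosed bead 12 mm (to z = 12 mm), groove 6 (to 17), steel shank 12 (to 46), brass grip 14 (to 66); then a 9 mm copper tube bends to +x, its arm at z = 74 (top 79), tip 65 mm out. When home the grip starts 4 mm above the collar. May end pointing any way.
- step_block: Loose dark steel stair block 60 x 28 x 48 mm on the plate, origin under its centre; leave alone.
- wrench: Loose open-ended spanner 170 mm long lying on the plate, origin under its middle; leave alone.
- strap: Loose dark steel clamp strap 110 x 30 x 16 mm with a long slot, on the plate, origin under its middle; leave alone.
- job: Fixed aluminium workpiece 100 x 64 x 48 mm between the outlets, origin under its centre.
Not all that is in view belongs to the job. What is meant by the nozzle is not pink or red, and is the smaller of those in its own colour.

How it is judged:
By the outcome, as a careful person would: the job done as asked, in the order asked, and still so for the second after the job is handed in, with the robot touching nothing.
It also fails if it takes over 58 s, if anything falls off the work surface, if the arm or the gripper's body presses on something with over 40 N, if the wrist force passes 120 N, or if a joint passes its speed limit or range.

## Working session

There is one attempt and no reset: what is moved stays moved. The work goes in short steps, Python scripts to look and compute and a shell command to move; the robot and the scene stay as the last step left them, time stands still between calls to the robot, and variables do not carry over. Pictures are saved under pics/ and viewed, and the job is handed in when it is done.

```bash
ls; mkdir -p pics
python3 - <<'E'
from plant import manip
import cv2
s=manip.state(); print(s)
for n in("scene","top"):
    im=manip.read_camera(n); cv2.imwrite(f"pics/{n}0.png",im[:,:,::-1]); print(n,manip.calibration(n))
E
```

```text
pics
{'time': 0.0, 'q': array([ 9.70203209e-01,  2.59314184e-01,  1.53609422e+00,  1.66464503e-05,
        1.34797682e+00, -2.02808150e-01]), 'qd': array([ 1.18503087e-03,  6.63619988e-04,  1.55153417e-04, -1.24136142e-04,
        2.15540295e-05,  4.03296007e-06]), 'effort': array([ 1.37632356e-03, -4.37310612e+01, -2.84013569e+01,  7.17952126e-02,
        4.11699247e-02, -1.50634546e-04]), 'ee_pos': array([0.21273076, 0.50662292, 0.22882872]), 'eef_rot': array([-3.13984009e+00, -3.76956263e-04,  2.74380366e+00]), 'contact_force': array([0.39912708, 0.62098951, 0.27367698]), 'wrist_torque': array([ 0.00212821,  0.00410688, -0.02974219]), 'finger_gap': 0.09352873055922536}
scene {'fx': 523.0163282092116, 'fy': 523.0163282092116, 'cx': 279.57693929050697, 'cy': 211.59605347192706, 'distortion': array([-0.04968788,  0.        ,  0.        ,  0.        ,  0.        ]), 'R': array([[ 0.65394321,  0.75643202,  0.01299525],
       [ 0.59451209, -0.50318698, -0.62718278],
       [-0.46788209,  0.41786775, -0.77876369]]), 't': array([-0.20929863, -0.27688896,  1.78918827])}
top {'fx': 397.33589251928083, 'fy': 397.33589251928083, 'cx': 274.49552640339687, 'cy': 214.43273649021742, 'distortion': array([-0.08911114,  0.        ,  0.        ,  0.        ,  0.        ]), 'R': array([[-0.01063112, -0.99992722, -0.00570387],
       [-0.9962306 ,  0.01108258, -0.08603353],
       [ 0.08609048,  0.00476773, -0.99627591]]), 't': array([-0.13636896,  0.47119599,  1.3700501 ])}
```

Run:
```python
import cv2
for n in("scene","top"):
    im=cv2.imread(f"pics/{n}0.png"); cv2.imwrite(f"pics/{n}0b.png",cv2.resize(im,(800,600),interpolation=cv2.INTER_CUBIC))
```

```text
(no output)
```

View pics/scene0b.png

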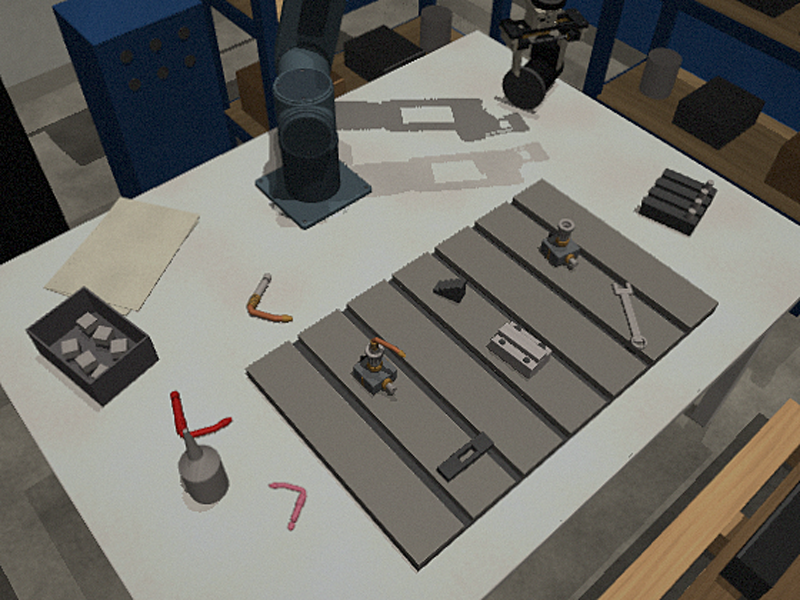

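View pics/top0b.png

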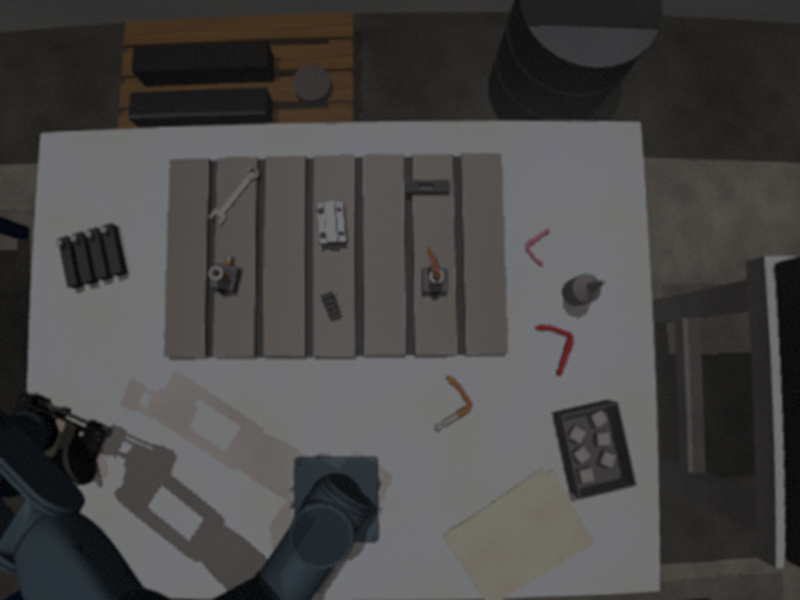

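Candidates for the nozzle (800x600 scene picture): the copper one standing in an outlet (378,350), a larger loose copper one on the table (265,300), a red one (185,415) and a pink one (290,500). By the description it is the smaller copper one at (378,350). I'll check it in close crops.

Run:
```python
import cv2,numpy as np
s=cv2.imread("pics/scene0.png");t=cv2.imread("pics/top0.png")
def crop(im,x,y,w=50,h=50): return cv2.resize(im[y:y+h,x:x+w],(400,300*h//h if 0 else 400),interpolation=cv2.INTER_CUBIC)
a=np.hstack([crop(s,238,230),crop(s,370,145)]);
b=np.hstack([crop(t,280,165),crop(t,130,170)])
cv2.imwrite("pics/cs.png",a);cv2.imwrite("pics/ct.png",np.clip(b*1.6,0,255).astype('uint8'))
```

```text
(no output)
```

View pics/cs.png

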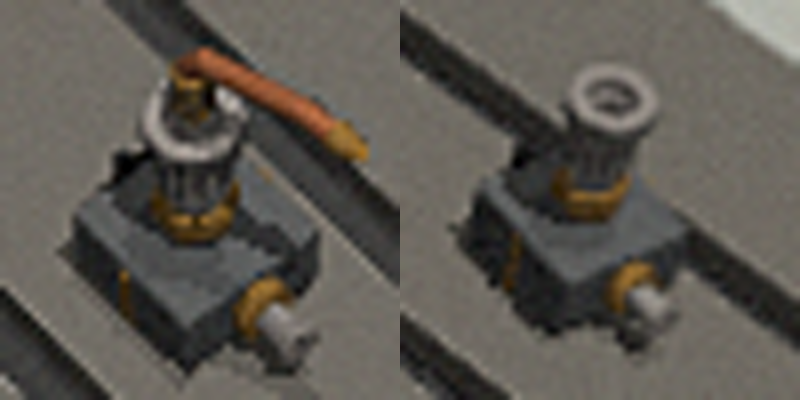

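View pics/ct.png

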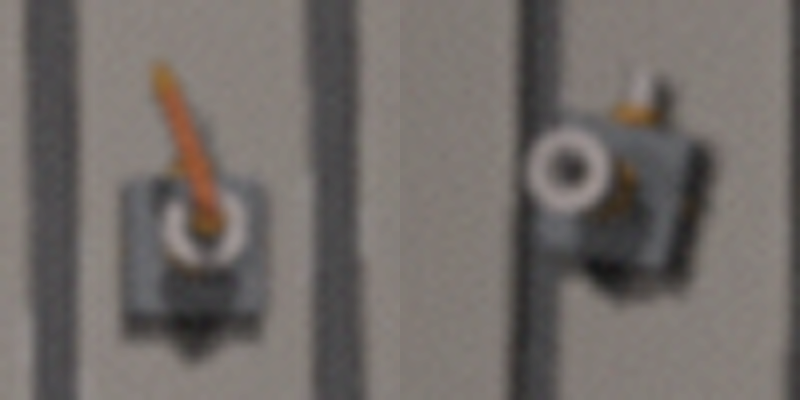

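The crops confirm it: the small copper nozzle stands in outlet A and outlet B is empty. Next I'll triangulate the collars and the tube.

```bash
cat > h.py <<'E'
from plant import manip
import numpy as np,cv2
from scipy.optimize import least_squares
C={n:manip.calibration(n) for n in("scene","top")}
def proj(n,X):
    c=C[n];K=np.array([[c['fx'],0,c['cx']],[0,c['fy'],c['cy']],[0,0,1]])
    return cv2.projectPoints(np.array(X,float).reshape(-1,3),cv2.Rodrigues(c['R'])[0],c['t'],K,c['distortion'])[0].reshape(-1,2)
def tri(ps,pt):
    f=lambda X:np.r_[proj('scene',X)[0]-ps,proj('top',X)[0]-pt]
    r=least_squares(f,[.5,0,.1]);return r.x,r.fun
E
cat > m.py <<'E'
from h import *
S=lambda x0,y0,u,v:np.array([x0+(u+.5)/8-.5,y0+(v+.5)/8-.5])
for n,a,b in [("collA",S(238,230,194,120),S(280,165,204,228)),("collB",S(370,145,214,95),S(130,170,169,168)),
 ("tip",S(238,230,360,152),S(280,165,158,68)),("bend",S(238,230,200,58),S(280,165,207,215)),
 ("blockAfrontcorner top",S(238,230,190,325),S(280,165,125,180))]:
    X,r=tri(a,b);print(n,X.round(4),r.round(2))
E
python3 m.py
```

```text
collA [ 0.5295 -0.243   0.12  ] [ 0.17 -0.01  0.18  0.13]
collB [0.5436 0.2638 0.1236] [ 0.2  -0.04  0.17  0.14]
tip [ 0.5894 -0.2243  0.1504] [ 0.4  -0.03  0.42  0.31]
bend [ 0.5304 -0.2413  0.1533] [ 0.01 -0.    0.01  0.01]
blockAfrontcorner top [ 0.5478 -0.2393  0.0182] [ 6.53 -0.45  6.86  5.  ]
```

```bash
cat > ov.py <<'E'
from h import *
s=cv2.imread("pics/scene0.png");t=cv2.imread("pics/top0.png")
th=np.linspace(0,2*np.pi,73)
def circ(x,y,z,r):return np.c_[x+r*np.cos(th),y+r*np.sin(th),0*th+z]
A=(.5295,-.243,.120);B=(.5436,.2638,.1236)
yaw=.304
out=[]
for n,im,(wa,wb) in(("scene",s,((238,230),(370,145))),("top",t,((280,165),(130,170)))):
    row=[]
    for P,(x0,y0) in((A,wa),(B,wb)):
        c=cv2.resize(im[y0:y0+50,x0:x0+50],(400,400),interpolation=cv2.INTER_CUBIC)
        if n=="top":c=np.clip(c*1.6,0,255).astype('uint8')
        L=[circ(*P,.017),circ(*P,.010)]
        if P is A:
            d=np.array([np.cos(yaw),np.sin(yaw),0]);a=np.array([P[0],P[1],.153])
            L.append(np.array([a,a+.065*d]))
            L.append(np.array([[P[0],P[1],.03],[P[0],P[1],.153]]))
        for l in L:
            p=(proj(n,l)-[x0,y0]+.5)*8-.5
            cv2.polylines(c,[np.round(p).astype(int)],False,(0,255,0),1)
        row.append(c)
    out.append(np.hstack(row))
cv2.imwrite("pics/ov1.png",cv2.resize(np.vstack(out),(600,600)))
E
python3 ov.py
```

```text
(no output)
```

View pics/ov1.png

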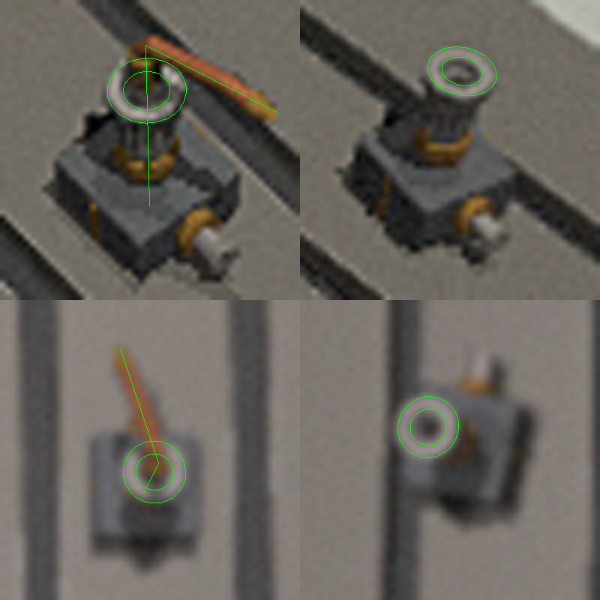

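```bash
sed -i 's/^        for l in L:/        by=(.0 if P is A else YB); h=.03\n        for zz in(.028,.061):\n            L.append(np.array([[P[0]+h*(u*np.cos(by)-v*np.sin(by)),P[1]+h*(u*np.sin(by)+v*np.cos(by)),zz] for u,v in((1,1),(1,-1),(-1,-1),(-1,1),(1,1))]))\n        L.append(np.array([[P[0],P[1],.061],[P[0],P[1],P[2]]]))\n        for l in L:/; s/^yaw=/YB=-.2\nyaw=/; s/ov1/ov2/' ov.py; python3 ov.py
```

```text
(no output)
```

View pics/ov2.png

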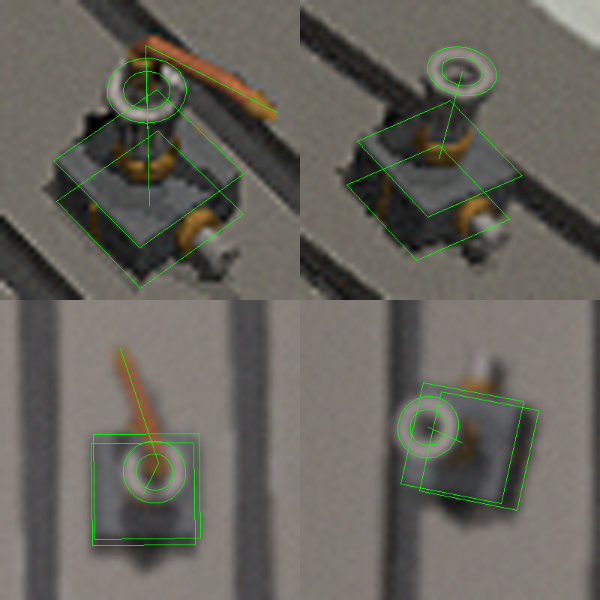

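```bash
cat >> h.py <<'E'
from scipy.spatial.transform import Rotation as R
def rel(p,yaw=None,roll=np.pi,pitch=0):
    s=manip.state();r=R.from_euler('xyz',s['eef_rot'])
    d=r.inv().apply(np.array(p)-s['ee_pos'])*100
    o=(r.inv()*R.from_euler('xyz',[roll,pitch,yaw])).as_rotvec() if yaw is not None else np.zeros(3)
    print("cm",d.round(2),"rot",o.round(3),"|",s['ee_pos'].round(4),s['eef_rot'].round(4),s['contact_force'].round(2),round(s['finger_gap'],4),s['time'])
E
python3 -c "
from h import *
rel([.5295,-.243,.23],.304)"
```

```text
cm [-5.824e+01 -5.684e+01 -3.000e-02] rot [-1.00e-03  2.00e-03  2.44e+00] | [0.2128 0.5067 0.2289] [-3.1400e+00 -3.0000e-04  2.7438e+00] [ 0.25  0.55 -0.02] 0.0928 0.1
```

```bash
python3 -m handwheel '[[[-2,-2,0],[0,0,0.05],5],[[-5,-5,0],[0,0,0.15],5],[[-8,-8,0],[0,0,0.27],5],[[-11,-11,0],[0,0,0.39],5],[[-14,-14,0],[0,0,0.51],5],[[-17,-17,0],[0,0,0.63],5],[[-20,-20,0],[0,0,0.75],5],[[-23,-23,0],[0,0,0.87],5],[[-26,-26,0],[0,0,0.99],5],[[-29,-28.5,0],[0,0,1.11],5],[[-32,-31.5,0],[0,0,1.23],5],[[-35,-34,0],[0,0,1.35],5]]' 20
python3 -c "
from h import *
rel([.5295,-.243,.23],.304)"
```

```text
time: 1.1
ee_pos: [0.4031, 0.0574, 0.2296]
eef_rot: [-3.141, -0.0, 1.388]
contact_force: [0.5, 0.9, -0.1]
finger_gap: 0.0499
cm [-27.23  17.9   -0.04] rot [-0.     0.     1.084] | [0.4031 0.0574 0.2296] [-3.1414e+00 -1.0000e-04  1.3877e+00] [ 0.54  0.93 -0.12] 0.0499 1.1
```

```bash
python3 -m handwheel '[[[-2.7,1.8,0],[0,0,0.11],5],[[-5.4,3.6,0],[0,0,0.22],5],[[-8.1,5.4,0],[0,0,0.33],5],[[-10.8,7.2,0],[0,0,0.44],5],[[-13.5,9,0],[0,0,0.55],5],[[-16.2,10.8,0],[0,0,0.66],5],[[-19,12.5,0],[0,0,0.77],5],[[-22,14.4,0],[0,0,0.88],5],[[-24.5,16,0],[0,0,0.99],5],[[-26.5,17.4,0],[0,0,1.05],5],[[-27.2,17.9,0],[0,0,1.084],5],[[-27.2,17.9,0],[0,0,1.084],5]]'
python3 -c "
from h import *
rel([.5295,-.243,.14],.304)"
```

```text
time: 2.1
ee_pos: [0.5319, -0.2421, 0.2285]
eef_rot: [-3.141, 0.001, 0.306]
contact_force: [0.1, 0.9, -0.1]
finger_gap: 0.0501
cm [-0.25  0.02  8.85] rot [-0.001  0.001  0.002] | [ 0.5319 -0.2421  0.2285] [-3.141e+00  9.000e-04  3.063e-01] [ 0.14  0.86 -0.1 ] 0.0501 2.1
```

```bash
python3 -m handwheel '[[[-0.1,0,1],[0,0,0],5],[[-0.1,0,3],[0,0,0],5],[[-0.1,0,5],[0,0,0],5],[[-0.1,0,6.5],[0,0,0],5],[[-0.1,0,7.5],[0,0,0],5],[[-0.1,0,8.2],[0,0,0],5],[[-0.1,0,8.5],[0,0,0],5],[[-0.1,0,8.5],[0,0,0],5],[[-0.1,0,8.5],[0,0,0],5]]'
python3 - <<'E'
from h import *
rel([.5295,-.243,.138],.304)
s=manip.read_camera("scene");t=manip.read_camera("top")
c=[cv2.resize(im[y:y+75,x:x+100],(400,300),interpolation=cv2.INTER_CUBIC)[:,:,::-1] for im,x,y in((s,215,205),(t,260,150))]
cv2.imwrite("pics/a1.png",np.clip(np.hstack(c)*1.4,0,255).astype('uint8'))
E
```

```text
time: 2.85
ee_pos: [0.531, -0.2402, 0.1453]
eef_rot: [3.141, -0.001, 0.31]
contact_force: [-0.1, 0.1, 0.3]
finger_gap: 0.0496
cm [-0.23  0.22  0.73] rot [ 0.001 -0.001  0.006] | [ 0.531  -0.2402  0.1453] [ 3.1407e+00 -7.0000e-04  3.1030e-01] [-0.05  0.1   0.29] 0.0496 2.85
```

View pics/a1.png

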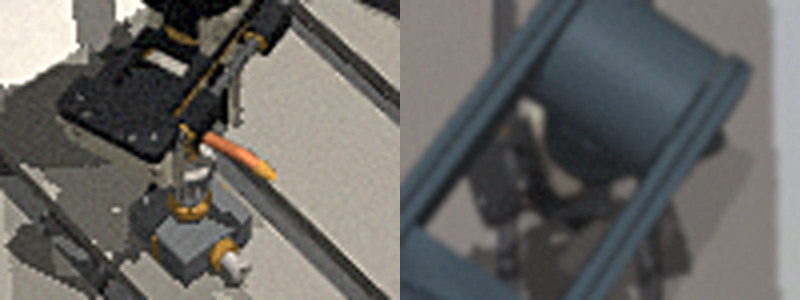

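```bash
python3 -m handwheel '[[[-0.2,0.2,0.4],[0,0,0],3],[[-0.2,0.2,0.4],[0,0,0],2.6],[[-0.2,0.2,0.4],[0,0,0],2.4],[[-0.2,0.2,0.4],[0,0,0],2.2],[[-0.2,0.2,0.4],[0,0,0],2.0],[[-0.2,0.2,0.4],[0,0,0],1.8]]' 3
for i in 1; do python3 -m handwheel '[[[0,0,0],[0,0,0],1.7],[[0,0,0],[0,0,0],1.6],[[0,0,0],[0,0,0],1.5]]' 3; done
python3 -m handwheel '[[[0,0,0],[0,0,0],1.3],[[0,0,0],[0,0,0],1.3],[[0,0,0],[0,0,0],1.3]]' 3
python3 -c "
from h import *
rel([.5295,-.243,.138],.304)"
```

```text
time: 3.45
ee_pos: [0.5294, -0.2427, 0.1407]
eef_rot: [3.141, -0.0, 0.31]
contact_force: [0.2, -0.3, 1.0]
finger_gap: 0.0193
time: 3.7
ee_pos: [0.5294, -0.2427, 0.1407]
eef_rot: [3.142, -0.0, 0.31]
contact_force: [-0.1, -0.0, -0.2]
finger_gap: 0.0154
time: 3.95
ee_pos: [0.5294, -0.2428, 0.1407]
eef_rot: [3.141, -0.0, 0.31]
contact_force: [-0.3, -0.5, -0.2]
finger_gap: 0.0135
cm [-0.    0.02  0.27] rot [ 0.    -0.     0.006] | [ 0.5294 -0.2428  0.1407] [ 3.1413e+00 -1.0000e-04  3.0980e-01] [-0.26 -0.46 -0.17] 0.0135 3.95
```

Gripped with no side force, so it is well centred. Now I'll open to 22 mm and feel down to the collar.

```bash
python3 -m handwheel '[[[0,0,0],[0,0,0],2.2],[[0,0,0],[0,0,0],2.2],[[0,0,0.2],[0,0,0],2.2],[[0,0,0.4],[0,0,0],2.2],[[0,0,0.6],[0,0,0],2.2],[[0,0,0.7],[0,0,0],2.2],[[0,0,0.7],[0,0,0],2.2]]' 20
python3 -m handwheel '[[[0,0,0.1],[0,0,0],2.2],[[0,0,0.2],[0,0,0],2.2]]'
python3 -m handwheel '[[[0,0,0.1],[0,0,0],2.2],[[0,0,0.1],[0,0,0],2.2]]'
```

```text
time: 4.53
ee_pos: [0.5292, -0.2426, 0.1335]
eef_rot: [-3.141, 0.0, 0.31]
contact_force: [-0.8, -0.2, 0.2]
finger_gap: 0.0222
time: 4.7
ee_pos: [0.5295, -0.2427, 0.1324]
eef_rot: [3.141, -0.0, 0.31]
contact_force: [-2.6, 1.2, 7.1]
finger_gap: 0.0219
time: 4.87
ee_pos: [0.5294, -0.2426, 0.1313]
eef_rot: [3.141, -0.0, 0.31]
contact_force: [-1.6, 1.4, 5.0]
finger_gap: 0.0216
```

```bash
python3 -m handwheel '[[[0,0,0.1],[0,0,0],2.2],[[0,0,0.2],[0,0,0],2.2],[[0,0,0.2],[0,0,0],2.2]]'
python3 -m handwheel '[[[0,0,0.1],[0,0,0],2.2],[[0,0,0.2],[0,0,0],2.2],[[0,0,0.2],[0,0,0],2.2]]'
```

```text
time: 5.12
ee_pos: [0.5294, -0.2427, 0.1293]
eef_rot: [3.141, -0.0, 0.31]
contact_force: [-1.6, 0.2, 5.2]
finger_gap: 0.022
time: 5.37
ee_pos: [0.5295, -0.2427, 0.1277]
eef_rot: [3.141, -0.0, 0.31]
contact_force: [-2.3, 1.8, 7.6]
finger_gap: 0.0225
```

Run:
```python
from h import *
s=manip.read_camera("scene")
cv2.imwrite("pics/a2.png",np.clip(cv2.resize(s[215:290,215:315],(800,600),interpolation=cv2.INTER_CUBIC)[:,:,::-1]*1.4,0,255).astype('uint8'))
print(manip.state()['contact_force'],manip.state()['ee_pos'])
```

```text
[-1.86867116  1.58523753  8.54164887] [ 0.52947805 -0.24270135  0.12777382]
```

View pics/a2.png

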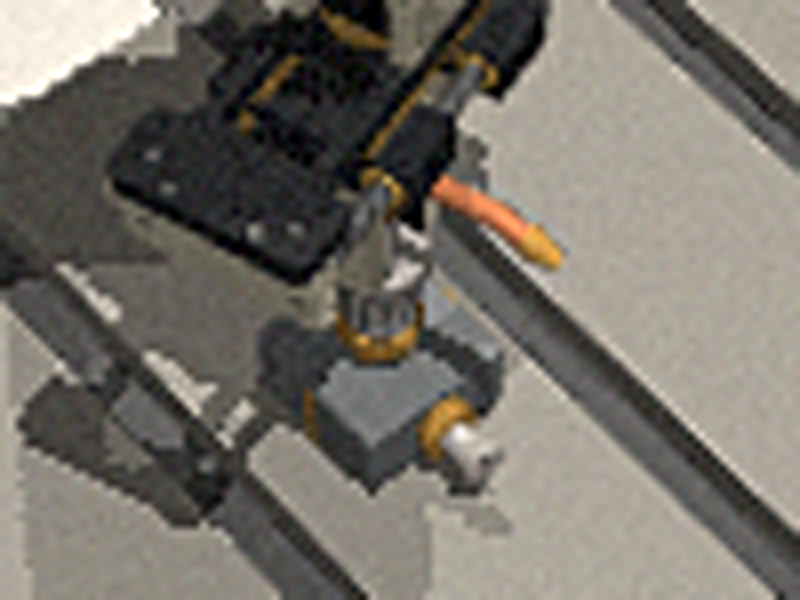

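```bash
python3 -m handwheel '[[[0,0,0.05],[0,0,0],2.2],[[0,0,0.1],[0,0,0],2.2],[[0,0,0.1],[0,0,0],2.2]]'
python3 -m handwheel '[[[0,0,-0.2],[0,0,0],2.2],[[0,0,-0.4],[0,0,0],2.2],[[0,0,-0.8],[0,0,0],2.2],[[0,0,-1.2],[0,0,0],2.2],[[0,0,-1.6],[0,0,0],2.2],[[0,0,-1.8],[0,0,0],2.2],[[0,0,-1.8],[0,0,0],2.2]]'
python3 - <<'E'
from h import *
s=manip.read_camera("scene")
cv2.imwrite("pics/a3.png",np.clip(cv2.resize(s[215:290,215:315],(800,600),interpolation=cv2.INTER_CUBIC)[:,:,::-1]*1.4,0,255).astype('uint8'))
print(manip.state()['contact_force'],manip.state()['ee_pos'])
E
```

```text
time: 5.67
ee_pos: [0.5295, -0.2427, 0.1272]
eef_rot: [3.141, -0.001, 0.31]
contact_force: [-2.1, 1.3, 10.4]
finger_gap: 0.0217
time: 6.25
ee_pos: [0.5296, -0.2429, 0.1441]
eef_rot: [3.141, -0.0, 0.31]
contact_force: [-0.2, 0.7, 0.5]
finger_gap: 0.0218
[-0.29931856  0.19478132 -0.44738138] [ 0.52947493 -0.24277049  0.14380231]
```

View pics/a3.png

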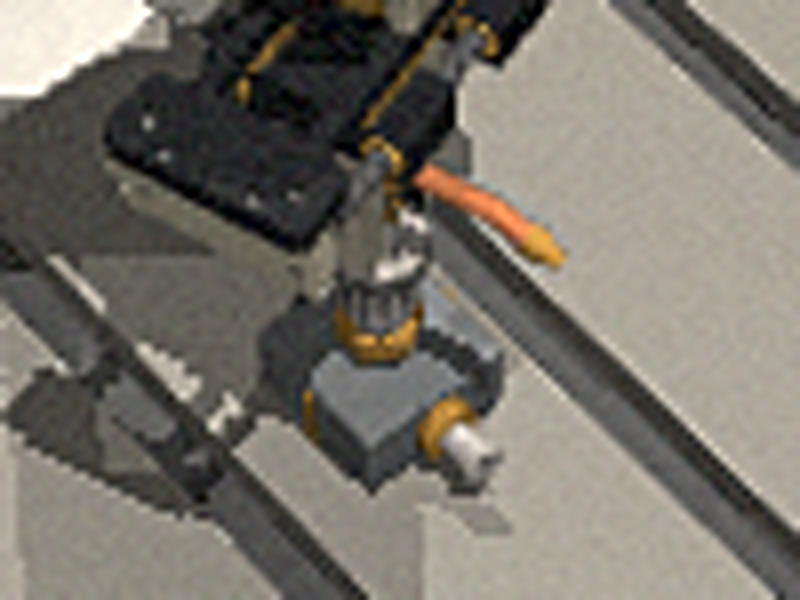

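```bash
python3 -m handwheel '[[[0,0,-0.4],[0,0,0],2.2],[[0,0,-0.7],[0,0,0],2.2],[[0,0,-0.7],[0,0,0],2.2],[[0,0,-0.7],[0,0,0],1.8],[[0,0,-0.7],[0,0,0],1.5],[[0,0,-0.7],[0,0,0],1.3],[[0,0,-0.7],[0,0,0],1.0],[[0,0,-0.7],[0,0,0],1.0]]' 10
python3 -m handwheel '[[[0,0,0],[0,0,0],0.5],[[0,0,0],[0,0,0],0.5],[[0,0,0],[0,0,0],0.5]]' 50
python3 -m handwheel '[[[0,0,-0.3],[0,0,0],0.5],[[0,0,-0.8],[0,0,0],0.5],[[0,0,-1.5],[0,0,0],0.5],[[0,0,-2.2],[0,0,0],0.5],[[0,0,-3],[0,0,0],0.5],[[0,0,-4],[0,0,0],0.5],[[0,0,-5],[0,0,0],0.5],[[0,0,-6],[0,0,0],0.5],[[0,0,-6.5],[0,0,0],0.5],[[0,0,-6.5],[0,0,0],0.5]]'
python3 - <<'E'
from h import *
s=manip.read_camera("scene")
cv2.imwrite("pics/a4.png",np.clip(cv2.resize(s[190:290,215:315],(600,600),interpolation=cv2.INTER_CUBIC)[:,:,::-1]*1.4,0,255).astype('uint8'))
print(manip.state()['contact_force'],manip.state()['ee_pos'])
E
```

```text
time: 6.97
ee_pos: [0.5293, -0.2427, 0.1506]
eef_rot: [3.142, 0.0, 0.31]
contact_force: [0.5, -0.7, 0.2]
finger_gap: 0.0136
time: 7.22
ee_pos: [0.5293, -0.2427, 0.1506]
eef_rot: [3.142, 0.0, 0.31]
contact_force: [0.4, -0.6, -0.7]
finger_gap: 0.0129
time: 8.05
ee_pos: [0.5301, -0.2432, 0.2177]
eef_rot: [3.139, -0.002, 0.31]
contact_force: [0.4, -0.1, -0.5]
finger_gap: 0.013
[-1.32956987 -0.52742753 -1.51219391] [ 0.52971032 -0.24289516  0.21660562]
```

View pics/a4.png

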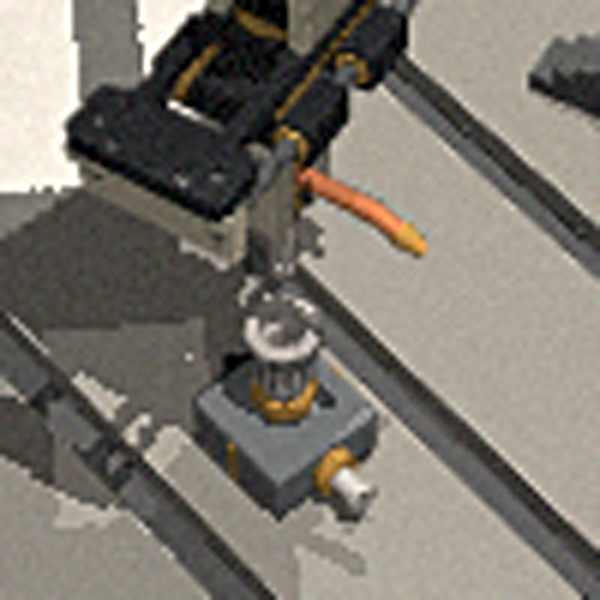

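```bash
python3 -c "
from h import *
rel([.5436,.2638,.215],1.19)"
```

```text
cm [ 16.77 -47.83   0.11] rot [ 0.002 -0.    -0.88 ] | [ 0.5297 -0.2429  0.2166] [ 3.1402e+00 -1.1000e-03  3.0980e-01] [-1.33 -0.53 -1.51] 0.0125 8.1
```

```bash
python3 -m handwheel '[[[0.4,-1,-0.5],[0,0,-0.03],0.5],[[1.1,-3,-1],[0,0,-0.08],0.5],[[2.1,-6,-1],[0,0,-0.14],0.5],[[3.2,-9,-1],[0,0,-0.2],0.5],[[4.2,-12,-1],[0,0,-0.26],0.5],[[5.3,-15,-1],[0,0,-0.32],0.5],[[6.3,-18,-1],[0,0,-0.38],0.5],[[7.4,-21,-1],[0,0,-0.44],0.5],[[8.4,-24,-1],[0,0,-0.5],0.5],[[9.5,-27,-1],[0,0,-0.56],0.5],[[10.5,-30,-1],[0,0,-0.61],0.5],[[11.6,-33,-1],[0,0,-0.66],0.5]]'
python3 -c "
from h import *
rel([.5436,.2638,.215],1.19)"
```

```text
time: 9.1
ee_pos: [0.5381, 0.1093, 0.2253]
eef_rot: [-3.14, 0.001, 0.974]
contact_force: [0.5, -0.3, -0.6]
finger_gap: 0.0129
cm [13.09 -8.23  1.03] rot [-0.001  0.    -0.216] | [0.5381 0.1093 0.2253] [-3.1403e+00  6.0000e-04  9.7410e-01] [ 0.54 -0.26 -0.64] 0.0129 9.1
```

```bash
python3 -m handwheel '[[[2.6,-1.6,0.2],[0,0,-0.05],0.5],[[5.2,-3.3,0.4],[0,0,-0.1],0.5],[[7.8,-4.9,0.6],[0,0,-0.14],0.5],[[10.2,-6.4,0.8],[0,0,-0.18],0.5],[[12,-7.6,1],[0,0,-0.21],0.5],[[13,-8.2,1],[0,0,-0.22],0.5],[[13,-8.2,1],[0,0,-0.22],0.5],[[13,-8.2,1],[0,0,-0.22],0.5]]'
python3 - <<'E'
from h import *
rel([.5436,.2638,.215],1.19)
s=manip.read_camera("scene");t=manip.read_camera("top")
cv2.imwrite("pics/raw_s5.png",s[:,:,::-1]);cv2.imwrite("pics/raw_t5.png",t[:,:,::-1])
cv2.imwrite("pics/b1.png",np.clip(np.hstack([cv2.resize(s[115:190,350:425],(400,400),interpolation=cv2.INTER_CUBIC),cv2.resize(t[150:225,110:185],(400,400),interpolation=cv2.INTER_CUBIC)])[:,:,::-1]*1.4,0,255).astype('uint8'))
E
```

```text
time: 9.77
ee_pos: [0.5446, 0.2606, 0.2153]
eef_rot: [-3.141, 0.001, 1.191]
contact_force: [0.4, -0.5, -0.8]
finger_gap: 0.0129
cm [ 0.26 -0.21  0.03] rot [-0.     0.001  0.001] | [0.5446 0.2606 0.2153] [-3.1411e+00  1.2000e-03  1.1910e+00] [ 0.43 -0.48 -0.76] 0.0129 9.7667
```

View pics/b1.png

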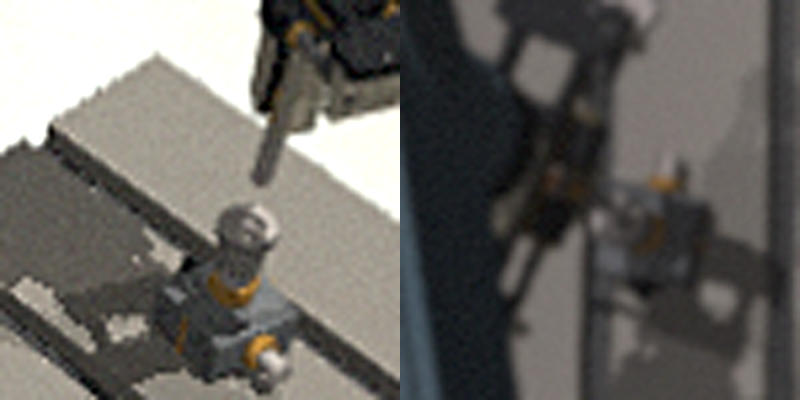

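```bash
cat > ov3.py <<'E'
from h import *
import sys
s=cv2.imread("pics/raw_s5.png")
p=np.array([.5446,.2606,.2153]);r=R.from_euler('xyz',[-3.1411,.0012,1.191])
x0,y0,k=370,110,12
outs=[]
for a in (0,-4,-8):
    c=np.clip(cv2.resize(s[y0:y0+50,x0:x0+33],None,fx=k,fy=k,interpolation=cv2.INTER_CUBIC)*1.4,0,255).astype('uint8')
    # nozzle frame: z up = -tool z, x=tool x ; rotate about tool y by a, pivot at z=57
    Rn=r*R.from_euler('y',a,degrees=True)
    def N(x,y,z): return p+Rn.apply([x,-y,-(z-57e-3)])
    for rad,za,zb in((.006,17e-3,46e-3),(.006,0,12e-3),(.007,46e-3,66e-3)):
        th=np.linspace(0,2*np.pi,25)
        pts=np.array([N(rad*np.cos(q),rad*np.sin(q),z) for z in(za,zb) for q in th])
        h=cv2.convexHull(((proj("scene",pts)-[x0,y0]+.5)*k-.5).astype(np.float32))
        cv2.polylines(c,[h.astype(int)],True,(0,255,0),1)
    outs.append(c[:,:265*1] if 0 else cv2.resize(c,(264,400)))
cv2.imwrite("pics/"+sys.argv[1],np.hstack(outs))
E
python3 ov3.py b2.png
```

```text
(no output)
```

View pics/b2.png

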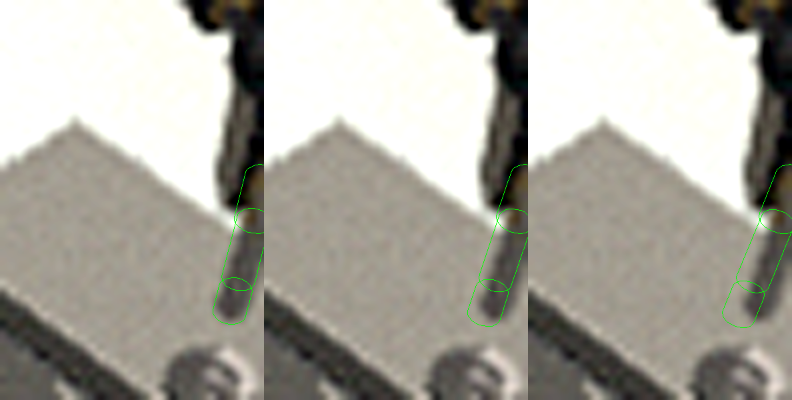

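```bash
sed -i 's/(0,-4,-8)/(0,2,4)/; s/x0,y0,k=370,110,12/x0,y0,k=386,122,20/; s/y0+50,x0:x0+33/y0+33,x0:x0+22/' ov3.py; python3 ov3.py b3.png
```

```text
(no output)
```

View pics/b3.png

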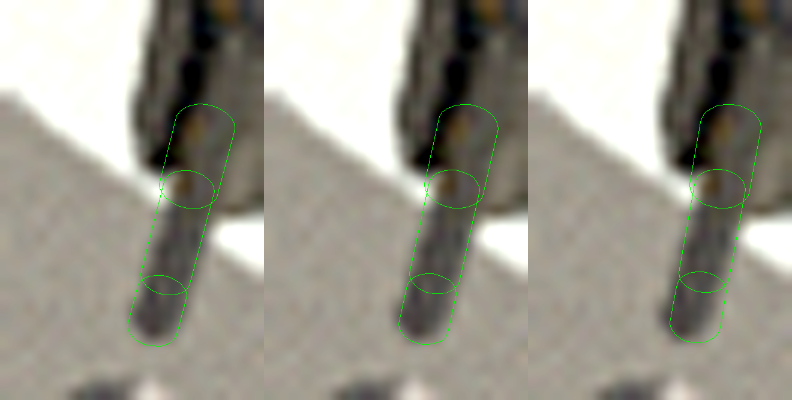

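Run:
```python
from h import *
p=np.array([.5297,-.2429,.2166]);r=R.from_euler('xyz',[3.1402,-.0011,.3098])
im=cv2.imread("pics/a4.png")
for a,col in((0,(0,255,0)),(-2,(255,0,0)),(-5,(255,0,255))):
    Rn=r*R.from_euler('y',a,degrees=True)
    pts=[p+Rn.apply([x,0,-(z-57e-3)]) for x,z in((.012,.074),(.065,.074),(0,.046),(0,.0))]
    q=(proj("scene",pts)-[215,190]+.5)*6-.5
    print(a,q.round(0).tolist())
    cv2.polylines(im,[q[:2].astype(int)],False,col,1);cv2.polylines(im,[q[2:].astype(int)],False,col,1)
cv2.imwrite("pics/a5.png",cv2.resize(im[120:320,200:460],(780,600)))
```

```text
0 [[306.0, 179.0], [420.0, 235.0], [282.0, 209.0], [284.0, 276.0]]
-2 [[308.0, 180.0], [421.0, 239.0], [281.0, 208.0], [280.0, 274.0]]
-5 [[310.0, 182.0], [422.0, 245.0], [280.0, 208.0], [274.0, 270.0]]
```

View pics/a5.png

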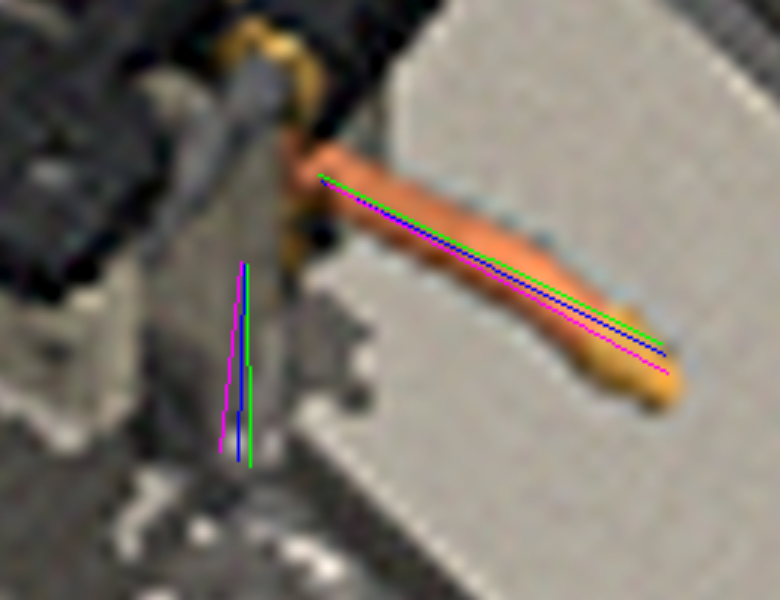

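```bash
python3 -c "
from h import *
rel([.5427,.2615,.200],1.19)"
python3 -m handwheel '[[[0,-0.2,0],[0,0.02,0],0.5],[[0,-0.2,0.3],[0,0.045,0],0.5],[[0,-0.2,0.8],[0,0.045,0],0.5],[[0,-0.2,1.2],[0,0.045,0],0.5],[[0,-0.2,1.5],[0,0.045,0],0.5],[[0,-0.2,1.5],[0,0.045,0],0.5],[[0,-0.2,1.5],[0,0.045,0],0.5]]'
python3 - <<'E'
from h import *
rel([.5427,.2615,.200],1.19)
s=manip.read_camera("scene");t=manip.read_camera("top")
cv2.imwrite("pics/raw_s6.png",s[:,:,::-1]);cv2.imwrite("pics/raw_t6.png",t[:,:,::-1])
st=manip.state();p=st['ee_pos'];r=R.from_euler('xyz',st['eef_rot'])
Rn=r*R.from_euler('y',-2.6,degrees=True)
th=np.linspace(0,2*np.pi,37)
c=[]
for n,im,x0,y0 in(("scene",s,375,125),("top",t,130,165)):
    k=10
    o=np.clip(cv2.resize(im[y0:y0+60,x0:x0+40],None,fx=k,fy=k,interpolation=cv2.INTER_CUBIC)[:,:,::-1]*1.4,0,255).astype('uint8')
    pts=np.array([p+Rn.apply([.0025+.006*np.cos(q),.006*np.sin(q),-(z-57e-3)]) for z in(0,.046) for q in th])
    h=cv2.convexHull(((proj(n,pts)-[x0,y0]+.5)*k-.5).astype(np.float32))
    cv2.polylines(o,[h.astype(int)],True,(0,255,0),1)
    for rad in(.010,.017):
        q=(proj(n,np.c_[.5436+rad*np.cos(th),.2638+rad*np.sin(th),.1236+0*th])-[x0,y0]+.5)*k-.5
        cv2.polylines(o,[q.astype(int)],True,(255,255,0),1)
    c.append(o)
cv2.imwrite("pics/b4.png",np.hstack(c))
E
```

```text
cm [ 0.11 -0.3   1.56] rot [-0.     0.001 -0.001] | [0.5451 0.2594 0.2156] [-3.1416e+00  8.0000e-04  1.1888e+00] [ 0.33 -0.38 -0.62] 0.0127 9.8667
time: 10.45
ee_pos: [0.5432, 0.2612, 0.2003]
eef_rot: [-3.141, -0.045, 1.19]
contact_force: [-0.8, -0.2, -1.4]
finger_gap: 0.0131
cm [ 0.01 -0.06  0.04] rot [-0.    -0.045 -0.   ] | [0.5432 0.2612 0.2003] [-3.1411 -0.0446  1.1895] [-0.77 -0.23 -1.36] 0.0131 10.45
```

View pics/b4.png

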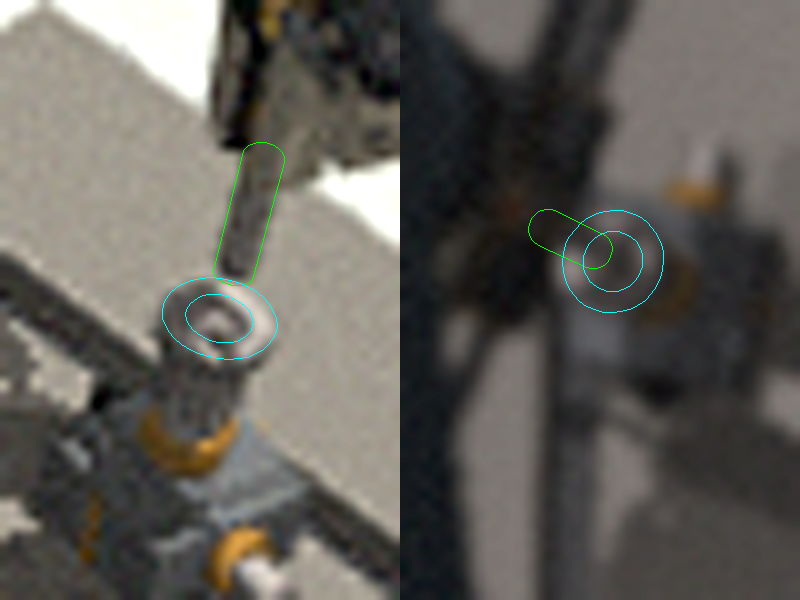

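```bash
python3 -c "
from h import *
s=manip.state();rel(s['ee_pos']-[0,0,.02])"
python3 -m handwheel '[[[0,-0.05,0.3],[0,0,0],0.5],[[-0.05,-0.05,0.8],[0,0,0],0.5],[[-0.05,-0.05,1.3],[0,0,0],0.5],[[-0.05,-0.05,1.5],[0,0,0],0.5],[[-0.05,-0.05,1.6],[0,0,0],0.5]]' 55
python3 -m handwheel '[[[0,0,0.1],[0,0,0],0.5],[[0,0,0.2],[0,0,0],0.5],[[-0.01,0,0.3],[0,0,0],0.5]]'
python3 -m handwheel '[[[0,0,0.1],[0,0,0],0.5],[[0,0,0.2],[0,0,0],0.5],[[-0.01,0,0.3],[0,0,0],0.5]]'
```

```text
cm [-0.09 -0.    2.  ] rot [0. 0. 0.] | [0.5434 0.2614 0.2007] [ 3.1414 -0.045   1.1899] [-0.6   0.34 -1.6 ] 0.0127 10.55
time: 10.97
ee_pos: [0.5424, 0.2617, 0.1837]
eef_rot: [-3.14, -0.044, 1.19]
contact_force: [-0.3, -0.5, -1.0]
finger_gap: 0.0129
time: 11.22
ee_pos: [0.543, 0.2618, 0.1817]
eef_rot: [3.141, -0.045, 1.19]
contact_force: [-0.4, 0.0, -0.5]
finger_gap: 0.0129
time: 11.47
ee_pos: [0.5429, 0.2618, 0.1786]
eef_rot: [3.141, -0.045, 1.19]
contact_force: [0.2, -0.4, -1.0]
finger_gap: 0.0127
```

```bash
for i in 1; do python3 -m handwheel '[[[0,0,0.1],[0,0,0],0.5],[[0,0,0.2],[0,0,0],0.5],[[-0.01,0,0.3],[0,0,0],0.5]]'; python3 -m handwheel '[[[0,0,0.1],[0,0,0],0.5],[[0,0,0.2],[0,0,0],0.5],[[-0.01,0,0.3],[0,0,0],0.5]]'; done
```

```text
time: 11.72
ee_pos: [0.5429, 0.2618, 0.1756]
eef_rot: [3.142, -0.045, 1.19]
contact_force: [-0.2, -0.3, -1.4]
finger_gap: 0.0129
time: 11.97
ee_pos: [0.5429, 0.2618, 0.1725]
eef_rot: [-3.142, -0.045, 1.19]
contact_force: [1.4, -0.2, -0.6]
finger_gap: 0.0129
```

```bash
python3 -m handwheel '[[[0,0,0.1],[0,0,0],0.5],[[-0.01,0,0.2],[0,0,0],0.5]]'; python3 -m handwheel '[[[0,0,0.1],[0,0,0],0.5],[[-0.01,0,0.2],[0,0,0],0.5]]'
```

```text
time: 12.13
ee_pos: [0.5429, 0.2618, 0.1706]
eef_rot: [-3.142, -0.045, 1.19]
contact_force: [-0.5, -1.5, -1.4]
finger_gap: 0.0129
time: 12.3
ee_pos: [0.5429, 0.2618, 0.1685]
eef_rot: [3.142, -0.045, 1.19]
contact_force: [0.0, -0.5, -1.5]
finger_gap: 0.0128
```

```bash
for i in 1; do python3 -m handwheel '[[[0,0,0.1],[0,0,0],0.5],[[0,0,0.2],[0,0,0],0.5],[[-0.01,0,0.3],[0,0,0],0.5]]'; python3 -m handwheel '[[[0,0,0.1],[0,0,0],0.5],[[0,0,0.2],[0,0,0],0.5],[[-0.01,0,0.3],[0,0,0],0.5]]'; done
```

```text
time: 12.55
ee_pos: [0.5422, 0.2623, 0.1658]
eef_rot: [-3.14, -0.045, 1.19]
contact_force: [-3.8, 2.1, 3.0]
finger_gap: 0.0131
time: 12.8
ee_pos: [0.5417, 0.2624, 0.1621]
eef_rot: [-3.139, -0.045, 1.19]
contact_force: [-4.4, 2.7, 0.6]
finger_gap: 0.0127
```

```bash
python3 -m handwheel '[[[0,-0.12,0],[0,0,0],0.5],[[0.02,-0.2,0.05],[0,0,0],0.5],[[0.02,-0.2,0.1],[0,0,0],0.5]]'; python3 -m handwheel '[[[0,0,0.1],[0,0,0],0.5],[[-0.01,0,0.2],[0,0,0],0.5]]'
```

```text
time: 13.05
ee_pos: [0.5412, 0.2628, 0.1615]
eef_rot: [3.141, -0.045, 1.19]
contact_force: [-2.2, 1.3, -0.2]
finger_gap: 0.0132
time: 13.22
ee_pos: [0.5412, 0.2628, 0.1595]
eef_rot: [-3.142, -0.045, 1.19]
contact_force: [-3.6, 1.6, -0.6]
finger_gap: 0.0128
```

```bash
python3 -m handwheel '[[[0,-0.1,0],[0,0,0],0.5],[[0,-0.15,0.1],[0,0,0],0.5],[[0,-0.15,0.2],[0,0,0],0.5]]'; python3 -m handwheel '[[[0,0,0.1],[0,0,0],0.5],[[-0.01,0,0.2],[0,0,0],0.5]]';python3 -c "
from plant import manip
print(manip.state()['wrist_torque'])"
```

```text
time: 13.47
ee_pos: [0.5404, 0.2632, 0.1578]
eef_rot: [3.14, -0.045, 1.19]
contact_force: [0.4, 0.4, -0.6]
finger_gap: 0.0129
time: 13.63
ee_pos: [0.5401, 0.2633, 0.1556]
eef_rot: [3.141, -0.045, 1.19]
contact_force: [0.4, 0.8, -0.8]
finger_gap: 0.0127
[-0.07748751  0.083333    0.03270176]
```

```bash
python3 -m handwheel '[[[0,0,0.1],[0,0,0],0.5],[[-0.01,0,0.2],[0,0,0],0.5]]'; python3 -m handwheel '[[[0,0,0.1],[0,0,0],0.5],[[-0.01,0,0.2],[0,0,0],0.5]]'
```

```text
time: 13.8
ee_pos: [0.5399, 0.2634, 0.1535]
eef_rot: [3.141, -0.045, 1.19]
contact_force: [-0.2, -0.2, -0.9]
finger_gap: 0.0132
time: 13.97
ee_pos: [0.5399, 0.2635, 0.1515]
eef_rot: [3.141, -0.045, 1.19]
contact_force: [-0.1, -0.3, -1.2]
finger_gap: 0.0128
```

```bash
python3 -m handwheel '[[[0,0,0.1],[0,0,0],0.5],[[-0.01,0,0.2],[0,0,0],0.5]]' 60; python3 -m handwheel '[[[0,0,0.1],[0,0,0],0.5],[[-0.01,0,0.2],[0,0,0],0.5]]'
```

```text
time: 14.13
ee_pos: [0.5402, 0.2635, 0.1499]
eef_rot: [3.141, -0.045, 1.19]
contact_force: [0.3, -0.2, 4.1]
finger_gap: 0.0131
time: 14.3
ee_pos: [0.5407, 0.2638, 0.1493]
eef_rot: [3.139, -0.047, 1.19]
contact_force: [-2.4, -0.1, 12.5]
finger_gap: 0.0125
```

```bash
python3 -m handwheel '[[[0,0,0.1],[0,0,0],0.5],[[0,0,0.1],[0,0,0],0.5]]'; python3 -m handwheel '[[[0,0,0.1],[0,0,0],0.5],[[0,0,0.1],[0,0,0],0.5]]';python3 -m handwheel '[[[0,0,0.1],[0,0,0],0.5],[[0,0,0.1],[0,0,0],0.5]]'
```

```text
time: 14.47
ee_pos: [0.5408, 0.2638, 0.1486]
eef_rot: [3.139, -0.047, 1.19]
contact_force: [-1.2, -1.0, 7.5]
finger_gap: 0.0129
time: 14.63
ee_pos: [0.5407, 0.2637, 0.1474]
eef_rot: [3.139, -0.047, 1.19]
contact_force: [-0.4, -1.4, 6.2]
finger_gap: 0.0125
time: 14.8
ee_pos: [0.5406, 0.2637, 0.146]
eef_rot: [3.139, -0.046, 1.19]
contact_force: [-0.9, -0.9, 3.8]
finger_gap: 0.0129
```

```bash
python3 -m handwheel '[[[0,0,0.1],[0,0,0],0.5],[[0,0,0.2],[0,0,0],0.5]]'; python3 -m handwheel '[[[0,0,0.1],[0,0,0],0.5],[[-0.01,0,0.2],[0,0,0],0.5]]'; python3 -m handwheel '[[[0,0,0.1],[0,0,0],0.5],[[-0.01,0,0.2],[0,0,0],0.5]]'
```

```text
time: 14.97
ee_pos: [0.5406, 0.2637, 0.1439]
eef_rot: [3.14, -0.046, 1.19]
contact_force: [-0.7, -0.2, 5.6]
finger_gap: 0.0127
time: 15.13
ee_pos: [0.5405, 0.2637, 0.1415]
eef_rot: [3.14, -0.046, 1.19]
contact_force: [-0.0, -1.9, 6.0]
finger_gap: 0.0126
time: 15.3
ee_pos: [0.5405, 0.2637, 0.1395]
eef_rot: [3.14, -0.046, 1.19]
contact_force: [-1.0, -0.1, 6.0]
finger_gap: 0.0128
```

Run:
```python
from h import *
s=manip.read_camera("scene")
cv2.imwrite("pics/b6.png",np.clip(cv2.resize(s[130:190,365:425],(600,600),interpolation=cv2.INTER_CUBIC)[:,:,::-1]*1.5,0,255).astype('uint8'))
print(manip.state()['contact_force'],manip.state()['ee_pos'])
```

```text
[ 1.59397964 -0.90240106  1.91579441] [0.54043881 0.26360509 0.13910798]
```

View pics/b6.png

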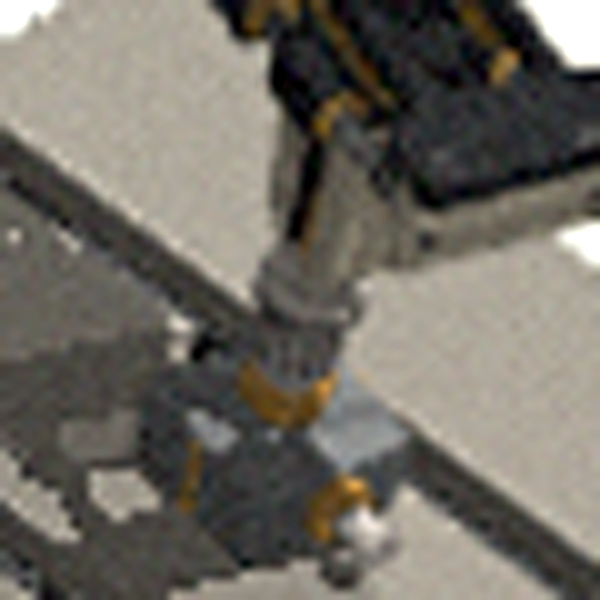

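```bash
python3 -m handwheel '[[[0,0,0],[0,0,0],1.4],[[0,0,0],[0,0,0],1.8],[[0,0,0],[0,0,0],2.2]]' 10
python3 -m handwheel '[[[0.02,0,-0.3],[0,0,0],2.4],[[0.05,0,-0.6],[0,0,0],2.4],[[0.05,0,-1],[0,0,0],2.4],[[0.05,0,-1],[0,0,0],2.4]]'
python3 - <<'E'
from h import *
s=manip.read_camera("scene")
cv2.imwrite("pics/b7.png",np.clip(cv2.resize(s[130:190,365:425],(600,600),interpolation=cv2.INTER_CUBIC)[:,:,::-1]*1.5,0,255).astype('uint8'))
print(manip.state()['contact_force'],manip.state()['ee_pos'])
E
```

```text
time: 15.6
ee_pos: [0.5394, 0.2636, 0.1381]
eef_rot: [-3.141, -0.044, 1.19]
contact_force: [0.1, -0.3, -0.1]
finger_gap: 0.0206
time: 15.93
ee_pos: [0.5404, 0.2639, 0.1497]
eef_rot: [3.14, -0.046, 1.19]
contact_force: [0.2, -0.2, 0.2]
finger_gap: 0.0238
[ 0.567505   -0.7104377   0.03623997] [0.54027387 0.26381171 0.14933353]
```

View pics/b7.png

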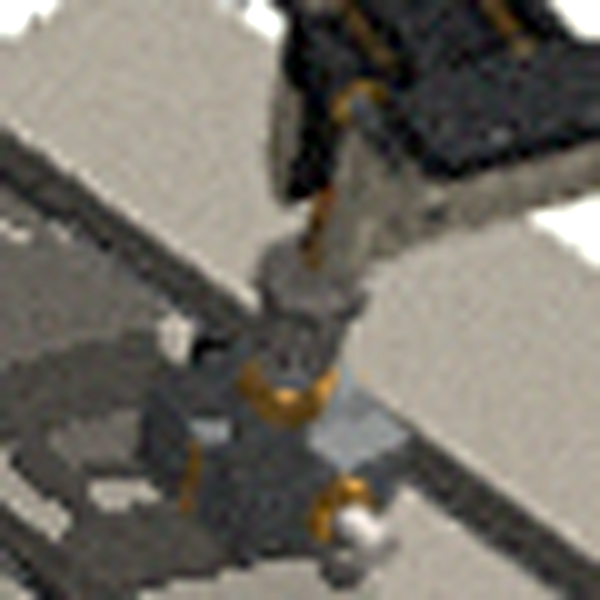

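Run:
```python
from h import *
s=manip.read_camera("scene")
x0,y0,k=380,130,20
c=np.clip(cv2.resize(s[y0:y0+35,x0:x0+35],None,fx=k,fy=k,interpolation=cv2.INTER_CUBIC)[:,:,::-1]*1.6,0,255).astype('uint8')
th=np.linspace(0,2*np.pi,37)
for P,rad,col in ((.1236,.017,(255,255,0)),(.1236,.010,(255,255,0)),(.1276,.007,(0,255,0)),(.1376,.007,(0,0,255)),(.1476,.007,(255,0,255))):
    q=(proj("scene",np.c_[.5436+rad*np.cos(th),.2638+rad*np.sin(th),P+0*th])-[x0,y0]+.5)*k-.5
    cv2.polylines(c,[q.astype(int)],True,col,1)
cv2.imwrite("pics/b8.png",cv2.resize(c,(600,600)))
```

```text
(no output)
```

View pics/b8.png

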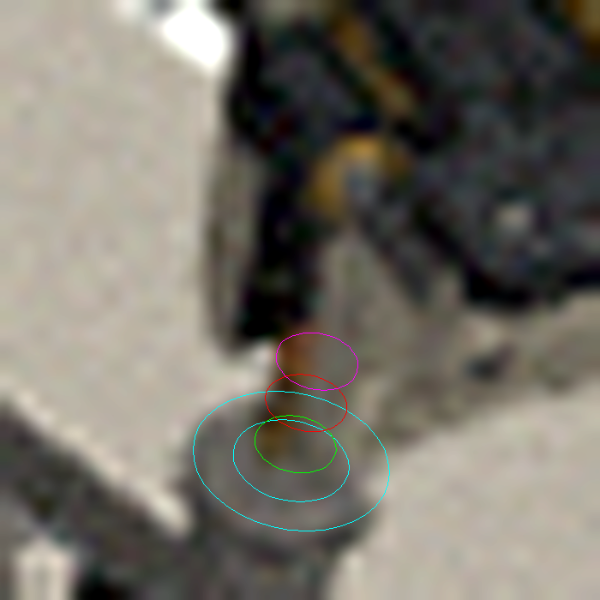

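```bash
python3 -m handwheel '[[[0,0,0.2],[0,-0.02,0],2.4],[[-0.02,0,0.4],[0,-0.045,0],2.4],[[-0.03,0,0.6],[0,-0.045,0],2.4],[[-0.03,0,0.6],[0,-0.045,0],2.0],[[-0.03,0,0.6],[0,-0.045,0],1.7],[[-0.03,0,0.6],[0,-0.045,0],1.4],[[-0.03,0,0.6],[0,-0.045,0],1.2],[[-0.03,0,0.6],[0,-0.045,0],0.5]]' 5
python3 -m handwheel '[[[0,0,0],[0,0,0],0.5],[[0,0,0],[0,0,0],0.5],[[0,0,0],[0,0,0],0.5]]' 60
```

```text
time: 16.7
ee_pos: [0.5399, 0.2635, 0.1426]
eef_rot: [3.142, 0.0, 1.19]
contact_force: [0.1, 0.1, -1.4]
finger_gap: 0.0135
time: 16.95
ee_pos: [0.54, 0.2635, 0.1426]
eef_rot: [3.141, 0.0, 1.19]
contact_force: [1.1, 1.1, -1.6]
finger_gap: 0.0128
```

Gripped higher. Now I'll press down in small steps to feel for the floor.

```bash
for i in 1; do python3 -m handwheel '[[[0,0,0.05],[0,0,0],0.5],[[0,0,0.1],[0,0,0],0.5]]'; python3 -m handwheel '[[[0,0,0.05],[0,0,0],0.5],[[0,0,0.1],[0,0,0],0.5]]'; done
```

```text
time: 17.12
ee_pos: [0.5401, 0.2637, 0.1422]
eef_rot: [3.141, -0.0, 1.19]
contact_force: [-0.6, -0.8, 4.1]
finger_gap: 0.0126
time: 17.28
ee_pos: [0.5402, 0.2637, 0.1414]
eef_rot: [3.141, -0.001, 1.19]
contact_force: [-1.1, -1.2, 3.7]
finger_gap: 0.0124
```

```bash
for i in 1; do python3 -m handwheel '[[[0,0,0.05],[0,0,0],0.5],[[0,0,0.1],[0,0,0],0.5]]'; python3 -m handwheel '[[[0,0,0.05],[0,0,0],0.5],[[0,0,0.1],[0,0,0],0.5]]'; done
```

```text
time: 17.45
ee_pos: [0.5403, 0.2638, 0.1406]
eef_rot: [3.14, -0.001, 1.19]
contact_force: [-1.5, -1.0, 10.6]
finger_gap: 0.0121
time: 17.62
ee_pos: [0.5406, 0.2638, 0.1405]
eef_rot: [3.14, -0.001, 1.19]
contact_force: [-2.7, -1.0, 14.4]
finger_gap: 0.012
```

```bash
python3 -m handwheel '[[[0,0,0],[0,0,0],0.5],[[0,0,0],[0,0,0],0.5]]'; python3 -m handwheel '[[[0,0,0.03],[0,0,0],0.5],[[0,0,0.03],[0,0,0],0.5]]'
python3 - <<'E'
from h import *
s=manip.read_camera("scene")
cv2.imwrite("pics/b9.png",np.clip(cv2.resize(s[130:165,380:415],(600,600),interpolation=cv2.INTER_CUBIC)[:,:,::-1]*1.6,0,255).astype('uint8'))
print(manip.state()['contact_force'],manip.state()['ee_pos'])
E
```

```text
time: 17.78
ee_pos: [0.5405, 0.2638, 0.1405]
eef_rot: [3.14, -0.001, 1.19]
contact_force: [-1.6, -1.8, 12.4]
finger_gap: 0.0125
time: 17.95
ee_pos: [0.5406, 0.2639, 0.1404]
eef_rot: [3.139, -0.002, 1.19]
contact_force: [-2.9, -0.4, 13.2]
finger_gap: 0.0127
[-3.98597792 -1.37200125 13.91059708] [0.5405771  0.26384278 0.14044659]
```

View pics/b9.png

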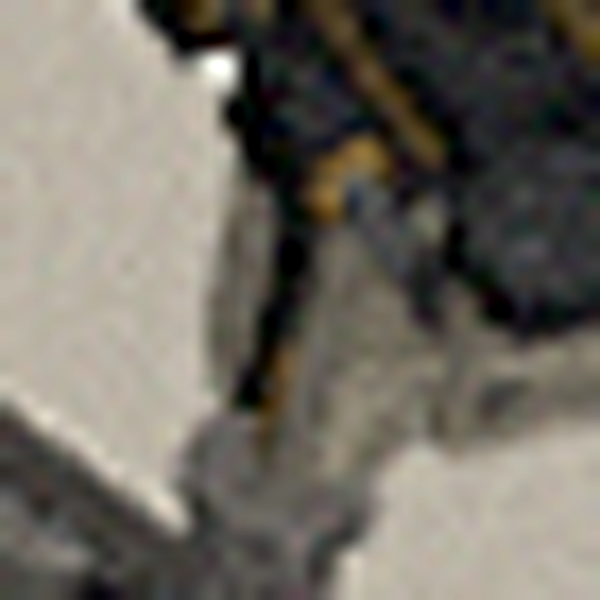

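```bash
python3 -m handwheel '[[[0,0,0.05],[0,0,0],0.5],[[0,0,0.05],[0,0,0],0.5]]'; python3 -m handwheel '[[[0,0,-0.1],[0,0,0],0.5],[[0,0,-0.2],[0,0,0],0.5],[[0,0,-0.25],[0,0,0],0.5],[[0,0,-0.25],[0,0,0],0.5]]';python3 -m handwheel '[[[0,0,-0.1],[0,0,0],0.5],[[0,0,-0.2],[0,0,0],0.5],[[0,0,-0.2],[0,0,0],0.5]]';python3 -m handwheel '[[[0,0,-0.1],[0,0,0],0.5],[[0,0,-0.2],[0,0,0],0.5],[[0,0,-0.2],[0,0,0],0.5]]'
```

```text
time: 18.17
ee_pos: [0.5407, 0.2639, 0.1404]
eef_rot: [3.139, -0.002, 1.19]
contact_force: [-3.0, -2.3, 15.6]
finger_gap: 0.0123
time: 18.5
ee_pos: [0.5403, 0.2637, 0.1408]
eef_rot: [3.141, -0.001, 1.19]
contact_force: [-0.1, -0.6, 5.9]
finger_gap: 0.0125
time: 18.75
ee_pos: [0.5401, 0.2637, 0.1423]
eef_rot: [3.141, -0.0, 1.19]
contact_force: [1.4, -0.5, 2.7]
finger_gap: 0.0123
time: 19.0
ee_pos: [0.5395, 0.2633, 0.1428]
eef_rot: [-3.14, 0.001, 1.19]
contact_force: [3.7, -1.2, -8.1]
finger_gap: 0.0124
```

```bash
python3 -m handwheel '[[[0,0,-0.1],[0,0,0],0.5],[[0,0,-0.2],[0,0,0],0.5],[[0,0,-0.2],[0,0,0],0.5]]';python3 -m handwheel '[[[0,0,-0.1],[0,0,0],0.5],[[0,0,-0.1],[0,0,0],0.5],[[0,0,-0.1],[0,0,0],0.5]]'
```

```text
time: 19.25
ee_pos: [0.5391, 0.263, 0.1432]
eef_rot: [-3.139, 0.003, 1.19]
contact_force: [7.0, -0.4, -18.7]
finger_gap: 0.0126
time: 19.5
ee_pos: [0.539, 0.2629, 0.1433]
eef_rot: [-3.138, 0.003, 1.189]
contact_force: [7.6, -0.8, -24.3]
finger_gap: 0.0121
```

```bash
python3 -m handwheel '[[[0,0,-0.1],[0,0,0],0.5],[[0,0,-0.1],[0,0,0],0.5],[[0,0,-0.1],[0,0,0],0.5],[[0,0,-0.1],[0,0,0],0.5],[[0,0,-0.1],[0,0,0],0.5],[[0,0,-0.1],[0,0,0],0.5]]'
python3 -m handwheel '[[[0,0,0.2],[0,0,0],0.5],[[0,0,0.4],[0,0,0],0.5],[[0,0,0.55],[0,0,0],0.5],[[0,0,0.6],[0,0,0],0.5],[[0,0,0.6],[0,0,0],0.5]]'
```

```text
time: 20.0
ee_pos: [0.5389, 0.2628, 0.1434]
eef_rot: [-3.137, 0.004, 1.189]
contact_force: [8.9, 0.3, -27.5]
finger_gap: 0.0126
time: 20.42
ee_pos: [0.5397, 0.2636, 0.1427]
eef_rot: [3.142, 0.0, 1.19]
contact_force: [1.6, -1.6, -3.9]
finger_gap: 0.0126
```

```bash
python3 -m handwheel '[[[0,0,0.1],[0,0,0],0.5],[[0,0,0.1],[0,0,0],1.4],[[0,0,0.1],[0,0,0],1.8],[[0,0,0.1],[0,0,0],2.4],[[0,0,0.1],[0,0,0],3.2],[[0,0,0.1],[0,0,0],4]]' 20
python3 -m handwheel '[[[0,0,-0.5],[0,0,0],4],[[0,0,-2],[0,0,0],4],[[0,0,-4],[0,0,0],4],[[0,0,-7],[0,0,0],4],[[0,0,-10],[0,0,0],4],[[-3,0,-13],[0,0,0],4],[[-6,0,-15],[0,0,0],4],[[-9,0,-15],[0,0,0],4],[[-12,0,-15],[0,0,0],4],[[-14,0,-15],[0,0,0],4],[[-15,0,-15],[0,0,0],4],[[-15,0,-15],[0,0,0],4]]'
python3 - <<'E'
from h import *
s=manip.read_camera("scene");t=manip.read_camera("top")
cv2.imwrite("pics/f1.png",np.hstack([cv2.resize(s[115:190,345:425],(400,400),interpolation=cv2.INTER_CUBIC),np.clip(cv2.resize(t[150:225,110:190],(400,400),interpolation=cv2.INTER_CUBIC)*1.5,0,255).astype('uint8')])[:,:,::-1])
cv2.imwrite("pics/f2.png",cv2.resize(s,(800,600))[:,:,::-1])
print(manip.state()['contact_force'],manip.state()['ee_pos'])
E
```

```text
time: 20.92
ee_pos: [0.5397, 0.2638, 0.1414]
eef_rot: [-3.141, -0.0, 1.19]
contact_force: [0.2, -0.6, 0.5]
finger_gap: 0.0326
time: 21.92
ee_pos: [0.4837, 0.1231, 0.292]
eef_rot: [3.141, -0.0, 1.188]
contact_force: [-0.3, -0.2, 0.9]
finger_gap: 0.0403
[-0.12158706 -0.01876162  0.97237551] [0.48445906 0.12479511 0.29161594]
```

View pics/f1.png

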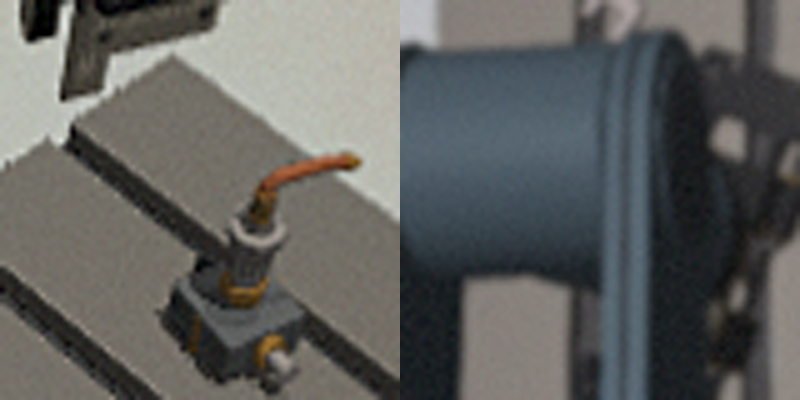

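View pics/f2.png

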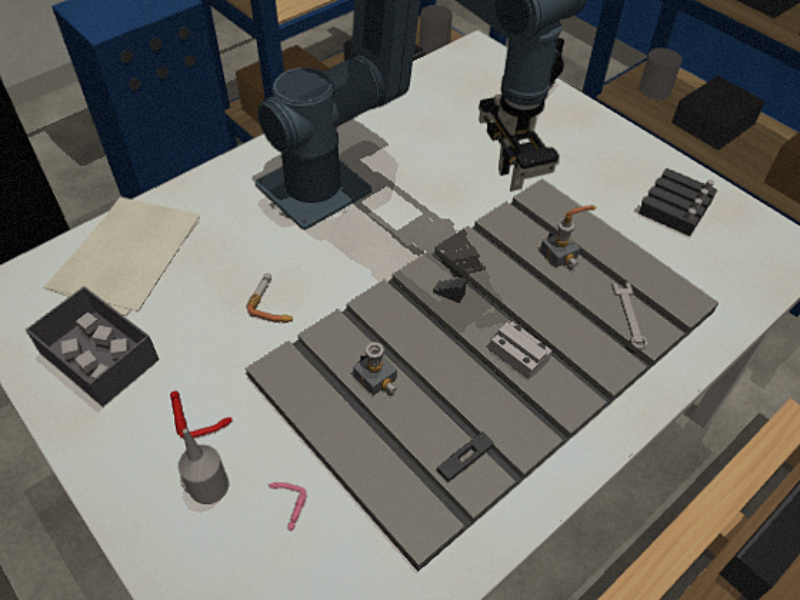

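The nozzle stands in B with both collars up and the tools unmoved. I'll check the seating height against the model before handing in.

Run:
```python
from h import *
s=manip.read_camera("scene")[:,:,::-1]; s0=cv2.imread("pics/scene0.png")
th=np.linspace(0,2*np.pi,37);k=18;o=[]
for im,(X,Y,Z),yaw,x0,y0 in((s0,(.5295,-.243,.120),.304,250,228),(s,(.5425,.2645,.1245),1.19,384,136)):
    c=np.clip(cv2.resize(im[y0:y0+33,x0:x0+33],None,fx=k,fy=k,interpolation=cv2.INTER_CUBIC)*1.4,0,255).astype('uint8')
    f=Z-.041 # foot
    L=[np.c_[X+r*np.cos(th),Y+r*np.sin(th),z+0*th] for r,z in((.017,Z),(.010,Z),(.007,f+.046),(.007,f+.066))]
    d=np.array([np.cos(yaw),np.sin(yaw),0]);a=np.array([X,Y,f+.074]);L.append(np.array([a+.01*d,a+.065*d]))
    for l in L:
        cv2.polylines(c,[((proj("scene",l)-[x0,y0]+.5)*k-.5).astype(int)],False,(0,255,0),1)
    o.append(cv2.resize(c,(400,400)))
cv2.imwrite("pics/f3.png",np.hstack(o))
```

```text
(no output)
```

View pics/f3.png

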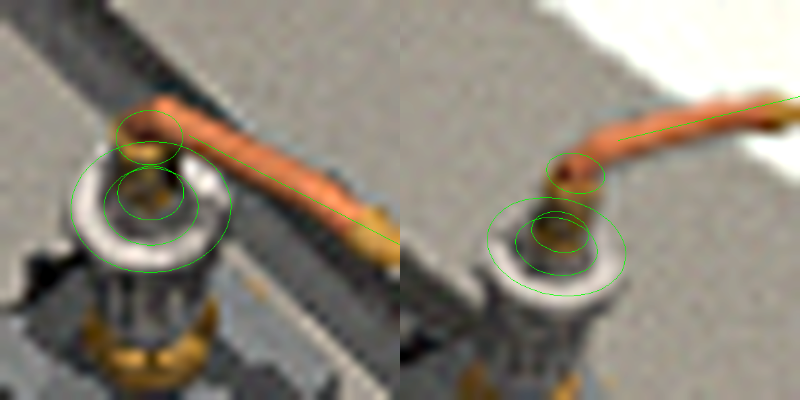

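Run:
```python
from h import *
s=manip.read_camera("scene")[:,:,::-1]; s0=cv2.imread("pics/scene0.png")
th=np.linspace(0,2*np.pi,37);k=24;o=[];x0,y0=384,144
for im in(s0,s):
    c=np.clip(cv2.resize(im[y0:y0+25,x0:x0+25],None,fx=k,fy=k,interpolation=cv2.INTER_CUBIC)*1.4,0,255).astype('uint8')
    X,Y,Z=.5436,.2638,.1236
    for r,z in((.017,Z),(.010,Z),(.007,Z+.005),(.007,Z+.025)):
        l=np.c_[X+r*np.cos(th),Y+r*np.sin(th),z+0*th]
        cv2.polylines(c,[((proj("scene",l)-[x0,y0]+.5)*k-.5).astype(int)],False,(0,255,0),1)
    o.append(cv2.resize(c,(400,400)))
cv2.imwrite("pics/f4.png",np.hstack(o))
```

```text
(no output)
```

View pics/f4.png

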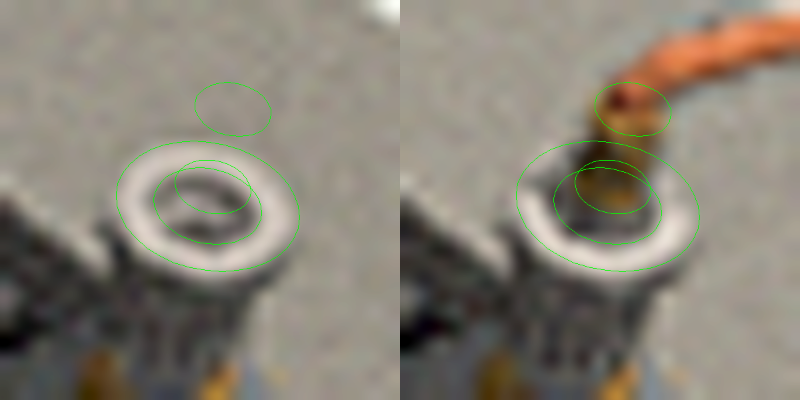

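Run:
```python
from h import *
s0=cv2.imread("pics/scene0.png").astype(float).mean(2)
s=np.mean([manip.read_camera("scene").astype(float).mean(2) for _ in range(4)],0)
for col in range(394,403,1):
    def edge(im):
        p=im[157:168,col]; b=cv2.resize(p.reshape(-1,1).astype(np.float32),(1,110),interpolation=cv2.INTER_LINEAR).ravel()
        i=b.argmax(); j=i+np.where(b[i:]<(b.max()+b[i:].min())/2)[0][0]; return 157+j/10,p.max()
    print(col,edge(s0),edge(s))
```

```text
394 (np.float64(160.7), np.float64(139.66666666666666)) (np.float64(160.9), np.float64(145.25))
395 (np.float64(161.2), np.float64(131.66666666666666)) (np.float64(161.2), np.float64(141.58333333333334))
396 (np.float64(161.4), np.float64(146.33333333333334)) (np.float64(161.4), np.float64(154.75))
397 (np.float64(161.5), np.float64(140.66666666666666)) (np.float64(161.6), np.float64(150.0))
398 (np.float64(161.3), np.float64(146.33333333333334)) (np.float64(161.3), np.float64(148.83333333333331))
399 (np.float64(161.0), np.float64(139.33333333333334)) (np.float64(160.9), np.float64(147.08333333333331))
400 (np.float64(160.5), np.float64(140.0)) (np.float64(160.4), np.float64(151.83333333333334))
401 (np.float64(159.4), np.float64(141.33333333333334)) (np.float64(159.7), np.float64(143.41666666666669))
402 (np.float64(158.8), np.float64(113.0)) (np.float64(158.9), np.float64(115.83333333333333))
```

The collar's rim is at the same height as at the start (within 0.1 px on average), so the collar is fully up. The nozzle is at home height, so I'm handing in.

```bash
python3 -c "
from plant import manip
print(manip.hand_in(), manip.state()['time'])"
```

```text
the job is handed in; nothing more can be done
the job is handed in; nothing more can be done
```

The air-blast nozzle is now in outlet_b, locked and let go of, and the job is handed in at about 22 s of robot time.

- **Release:** I pushed collar_a down onto its stop with the fingertips at about 10 N. The nozzle sprang free, and I gripped it and drew it out.
- **Insertion:** I lowered it into outlet_b by feel, following about 5 N of side force from the flare by shifting sideways. It passed the lock at about 12 N. I then stopped, let go and gripped it higher, because the fingertips looked close to the collar.
- **Home:** I pressed it onto the floor, reading about 16 N.
- **Tug:** I pulled up to 27.5 N and held it there for about half a second while gripping. It moved only 2 to 3 mm from pressed home and then stopped. The stated play is 1 mm; I put the rest down to the fingers and arm giving, but did not measure that. Then I opened the fingers and backed away.

**Last checks:**
- The nozzle stands upright at the modelled home height, to within about 2 mm by camera.
- Collar_b's rim is at its starting height to about 0.1 pixel. An overlay had first suggested it sat 1 to 5 mm low, but the edge measurement ruled that out.
- The loose tools look unmoved in the last picture, and the contact force read about 1 N with the arm clear. No check failed.

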